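# Sweep the read tests into the discard well

## Task

The three used test cassettes lying on the discard station's metal deck have been read. With the fingertips, push the slide gate fully open by its tab, sweep all three cassettes off the deck so that they lie wholly down in the waste well (nudge down any that catches on the edge), and push the gate shut again. Nothing is to be picked up; leave the bottle standing where it is on the deck, and do not disturb the running test, the timer or the sealed pouch on the bench.

Things in the scene. Friction and masses are not known exactly. Their poses are not given: they have to be found in the camera images.
- station: Discard station fixed on the bench: grey housing 212 (x) x 316 (y) x 76 (z) mm with a dark metal deck on top and a waste well at its right end. Origin: on the bench under the middle; x points to the far side, y to the left end, z up. An upturned rim, 16 mm above the deck and 6 mm thick, runs round deck and well (inner faces x = +-100, y = +155, y = -149 mm).
- gate (a joint): Slide gate, a light metal plate that closes the well. 0 = shut, 0.080 = fully open (m); it slides in the station's -y direction (to the right), out through a slot under the end rim. Friction about 2.5 N, no spring: it stays where it is left. It may stand up to 8 mm open at the start.
- gate_tab (a point): Middle of the top of the gate's upright tab: 80 mm along x, 4 to 7 mm thick, 28 mm tall, at the end of an 80 mm wide tongue whose top is at z = 57.5 mm. In the station's frame x = 0, z = 85.5, y = -207 mm shut, -287 mm open. Shut, 47 mm of free room lies between tab and end rim (y = -155 mm); the space right of the tab is free.
- well (a point): Centre of the waste well's opening, at deck level (station frame 0, -105, 60 mm). The opening spans x = -100 to +100, y = -147 to -65 mm; its floor is at z = 4 mm, and below the deck's 4 mm thick lip it runs on to y = -20 mm. The shut gate lies 2.5 mm below deck level. A cassette that catches on the edge with one end up blocks the gate and needs a nudge down.
- deck (a point): Centre of the level deck's top face (station frame 0, 45, 60 mm). The deck spans x = -100 to +100 and y = -65 mm (the edge of the well, no rim there) to +155 mm. Overhead, a shelf board (underside 490 mm above the bench) reaches out to 0.615 m ahead of the robot, over everything left of y = -0.10 m: keep the wrist low and clear of it and of its post at (0.63, 0.22) m.
- used_a: Used test cassette, flat white plastic, 22 x 72 x 5 mm, 12 g, long axis along its own y, origin at the centre of its underside; lies on the deck on its near side, roughly crosswise (long axis along the station's x).
- used_b: The same kind of cassette, on the deck on its far side, roughly crosswise. Pushed broadside at its middle by a broad front (fingertips slightly apart) a cassette stays crosswise and drops flat; spun end-first it may stand up in the well.
- used_c: The same kind of cassette, behind the other two (toward the deck's left end), near or far side, roughly crosswise.
- bottle: Buffer dropper bottle, 26 mm diameter, 67 mm tall, white with a screw cap, standing on the deck toward its left end beside used_c, on the other side. Origin at the centre of its underside.
- timer: Round kitchen timer, 64 mm diameter, 39 mm tall, on the bench left of the station. Origin at the centre of its underside.
- running_test: A test cassette (22 x 72 x 5 mm) still developing on the bench beside the timer, left of the station; not to be touched. Origin at the centre of its underside.
- pouch: Sealed foil pouch 62 x 112 x 8 mm on the bench, right of the station and beyond the gate's tab. Origin at the centre of its underside.

How it is judged:
By the outcome, as a careful person would: the job done as asked, in the order asked, and still so for the second after the job is handed in, with the robot touching nothing.
It also fails if it takes over 64 s, if anything falls off the work surface, if the arm or the gripper's body presses on something with over 40 N, if the wrist force passes 120 N, or if a joint passes its speed limit or range.

## Robot

A 7-joint arm with a two-finger parallel gripper is mounted at the origin on a cart in front of the work surface, level with it; the furniture and walls round the work are solid. World frame = base frame: x ahead of the robot, y to its left, z up, the work surface at z = 0. Lengths are in m, angles in rad, forces in N, time in s.
With the tool pointing down it reaches from about 0.35 to 0.9 m from the base axis. Payload 19.9 kg.
Tool frame: the origin (TCP) lies between the finger pads; the fingertips stand 25 mm ahead of it and the grasp point (between the pads) lies 6 mm ahead of it (manip.tip_extent is the distance from the TCP to the fingertips, in m); z points along the fingers, y is the line along which they close (so a half turn about z gives the same grasp; the last joint's range is limited). The gripper opens to 94 mm and grips with 3 to 60 N. Pads are 16 mm wide; open, the fingers measure 119 mm over their backs; the gripper's body (75 mm by 177 mm) begins 78 mm behind the grasp point.
Start: joints at [-1.145, 0.417, -0.01, 1.614, 0.005, 1.111, -0.053], TCP at [0.281, 0.558, 0.206] pointing down, gripper open.
Joint ranges: [-2.81, 2.81], [-0.39, 2.02], [-1.27, 1.25], [0.06, 2.57], [-1.19, 4.33], [0.19, 2], [-2.82, 2.82]. Speed limits (rad/s): [1.89, 1.89, 2.39, 2.39, 3.01, 3.01, 3.01].

## Interface

Orientations are given as a unit quaternion [w, x, y, z].
In Python, from cell import manip gives the robot as it stands. The module is installed in compiled form; this text tells all that it offers.
- The arm moves only by the shell command python3 -m pendant 'ROWS' [OPENING]. ROWS is JSON, a list of rows, each a list of 2 entries, a list of its own where there are three numbers: the shift along the tool's x, y, z in cm, then the turn about the tool's z in rad. In form: [[[x, y, z], turn], ...]. A call has 1 to 12 rows; each row is the pose to reach, as a shift and turn from the pose commanded when the call began, along the tool's axes at that moment; what a row does not reach only later rows make up. A row lasts 1/12 s, in which the tool goes at most 41.7 mm and 7.16 degrees, less where a joint would pass 70% of its speed; a pose out of reach is approached as far as the arm can. A call with a gripper value outside its range is refused whole. OPENING is the finger opening in cm, from 0 to 9.4, set as the call begins (- or left out, the last holds). The fingers move at their own pace and stop on an object; the grip force is fixed at half the most. Time passes only in rows, so rows that repeat a pose let the fingers close. It gives the time, the measured TCP pose, the force, the opening and the grip force at its end, in the units of the state.
- manip.get_obs(): the state, without advancing time (a new reading comes with each control period).
- manip.snapshot(name): name is "side" or "top"; returns (picture, depth): 400x640x3 uint8, red, green, blue; 400x640 float32, m along the optical axis (not along the pixel's ray), 0 where there is no reading.
- manip.get_calibration(name): a dict with "K" (3x3 intrinsics, pixels), "pose" (4x4, takes a point from camera to world coordinates). Camera axes: x right, y down, z forward; pixel columns grow to the right and rows downward; lengths in m; the calibration is good to about 2 mm. A picture is of the moment at which its call begins. get_calibration takes no time and is no camera call.
- manip.sign_off(): hands the job in; it is judged then, once.
The state is a dict: "clock": time; "joint_pos": joint angles; "joint_vel": joint speeds; "joint_torque": joint torques, N m; "eef_pos": TCP position; "tool_rot": TCP orientation; "wrist_force": force on the tool from outside, world axes, zero at the start; "ft_torque": the same for the moment, N m; "grip_width": opening from 0.0 (shut) to 1.0 (fully open); "grasp_force": force on a finger pad.
Only numpy, scipy, OpenCV 4.12 (cv2) and the standard library are available. Lean on these libraries where they do the work, as an engineer would, in place of code of your own. Each camera call takes 0.05 s, during which the arm holds its last target. There are 200 camera calls.

## Working session

There is one attempt and no reset: what is moved stays moved. The work goes in short steps, Python scripts to look and compute and a shell command to move; the robot and the scene stay as the last step left them, time stands still between calls to the robot, and variables do not carry over. Pictures are saved under pics/ and viewed, at most 11 in all, crops included, and the job is handed in when it is done.

```bash
mkdir -p pics; cat > h.py <<'E'
import numpy as np, cv2
from cell import manip
def snap(n,f):
    im,d=manip.snapshot(n); cv2.imwrite(f'pics/{f}.png',im[:,:,::-1]); np.save(f'pics/{f}.npy',d); return im,d
def world(n,d):
    c=manip.get_calibration(n);K=c['K'];T=np.array(c['pose'])
    v,u=np.indices(d.shape)
    p=np.stack([(u-K[0][2])/K[0][0]*d,(v-K[1][2])/K[1][1]*d,d],-1)
    return p@T[:3,:3].T+T[:3,3]
E
python3 - <<'E'
from h import *
o=manip.get_obs();print({k:np.round(v,3).tolist() for k,v in o.items()})
for n in('top','side'):
    im,d=snap(n,n+'0');print(np.round(manip.get_calibration(n)['pose'],3).tolist())
E
```

```text
{'clock': 0.0, 'joint_pos': [-1.146, 0.418, -0.01, 1.614, 0.005, 1.111, -0.053], 'joint_vel': [0.0, 0.0, -0.001, -0.001, 0.002, 0.001, 0.0], 'joint_torque': [-0.001, -85.123, 0.638, -42.598, -0.049, 0.019, 0.0], 'eef_pos': [0.281, 0.558, 0.205], 'tool_rot': [-0.0, 0.231, 0.973, -0.001], 'wrist_force': [-0.21, 1.157, 0.2], 'ft_torque': [-0.003, 0.059, 0.039], 'grasp_force': 0.0, 'grip_width': 0.999}
[[-0.025, -0.988, 0.155, 0.362], [-1.0, 0.024, -0.008, -0.057], [0.004, -0.155, -0.988, 1.205], [0.0, 0.0, 0.0, 1.0]]
[[0.968, -0.106, 0.228, 0.256], [-0.251, -0.489, 0.835, -1.103], [0.023, -0.866, -0.5, 0.725], [0.0, 0.0, 0.0, 1.0]]
```

View pics/top0.png

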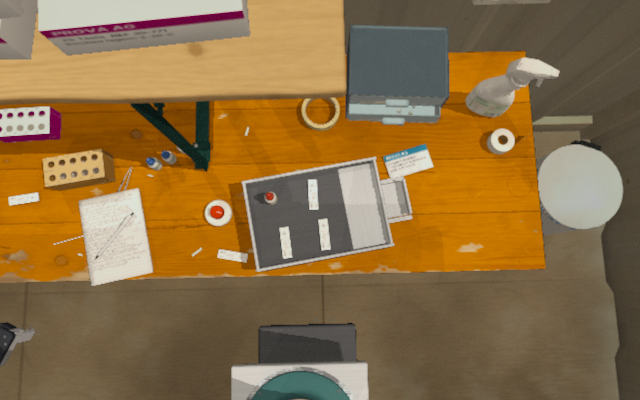

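View pics/side0.png

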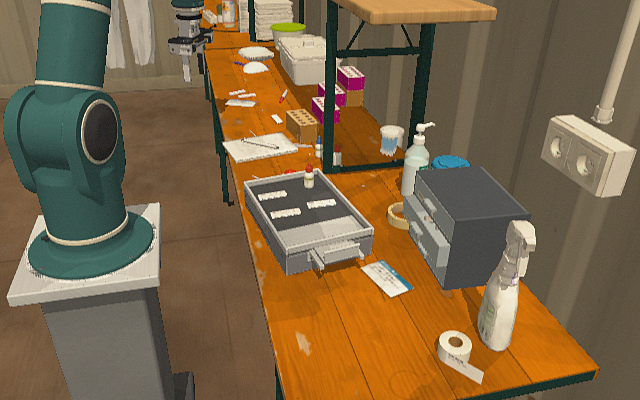

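Top view: station centred near (318,214), turned about 10°. Cassettes are at (313,194) far, (324,234) near and (285,242) near/behind, the bottle at (270,199), the tab at about (407,199) and the pouch at (408,162). Next I fit the station from depth.

```bash
cat >> h.py <<'E'
def fit(f='top0'):
    d=np.load(f'pics/{f}.npy'); p=world('top',d)
    m=np.zeros(d.shape,bool); m[145:280,235:400]=1
    m&=(p[...,2]>.066)&(p[...,2]<.085)&(d>0)
    return p,m
E
python3 - <<'E'
from h import *
p,m=fit()
n,l,st,_=cv2.connectedComponentsWithStats(m.astype(np.uint8)); i=1+np.argmax(st[1:,4]); print(st[1:,[0,1,2,3,4]].tolist())
q=p[l==i]; print(q[:,2].mean(),len(q))
r=cv2.minAreaRect((q[:,:2]*1000).astype(np.float32)); print(r); print(cv2.boxPoints(r))
im=cv2.imread('pics/top0.png')
deck=p[185:250,255:340,2]; print('deck z',np.median(deck), 'bench z',np.median(p[235:260,430:500,2]))
hsv=cv2.cvtColor(im,cv2.COLOR_BGR2HSV); w=((hsv[...,2]>150)&(hsv[...,1]<60)).astype(np.uint8)
n,l,st,ce=cv2.connectedComponentsWithStats(w)
for k in range(1,n):
    if 25<st[k,4]<3000 and 200<ce[k,0]<450 and 130<ce[k,1]<280:
        q=p[l==k]; r=cv2.minAreaRect((q[:,:2]*1000).astype(np.float32)); print(ce[k].round(),st[k,4],np.median(q[:,2]).round(4),np.round(r[0]),np.round(r[1]),round(r[2],1))
big=cv2.resize(im[140:280,200:440],None,fx=3.3,fy=3.3,interpolation=cv2.INTER_CUBIC);cv2.imwrite('pics/z0.png',big)
E
```

```text
[[241, 157, 153, 115, 1432], [314, 178, 1, 1, 1], [307, 180, 1, 2, 2], [309, 180, 7, 3, 8], [310, 183, 4, 4, 5], [308, 184, 1, 2, 2], [315, 184, 2, 1, 2], [311, 186, 1, 1, 1], [315, 186, 1, 1, 1], [309, 188, 7, 8, 14], [314, 189, 1, 1, 1], [316, 188, 1, 3, 3], [301, 191, 1, 1, 1], [308, 192, 2, 2, 2], [308, 194, 7, 12, 29], [314, 197, 1, 1, 1], [269, 198, 8, 7, 13], [290, 198, 1, 1, 1], [318, 199, 1, 1, 1], [316, 200, 1, 1, 1], [266, 202, 2, 2, 2], [313, 203, 5, 7, 12], [317, 202, 1, 1, 1], [259, 205, 1, 1, 1], [311, 207, 2, 2, 2], [338, 209, 1, 1, 1], [251, 211, 1, 1, 1], [273, 216, 1, 1, 1], [319, 220, 1, 1, 1], [323, 220, 1, 1, 1], [325, 220, 2, 1, 2], [276, 222, 1, 1, 1], [318, 222, 3, 4, 4], [322, 222, 5, 4, 9], [326, 225, 2, 1, 2], [284, 227, 3, 3, 5], [320, 226, 1, 1, 1], [319, 227, 8, 5, 13], [281, 228, 1, 1, 1], [283, 229, 1, 1, 1], [280, 231, 4, 4, 7], [280, 231, 10, 15, 47], [273, 233, 1, 1, 1], [279, 232, 1, 1, 1], [319, 232, 1, 1, 1], [321, 232, 1, 1, 1], [327, 232, 1, 1, 1], [320, 234, 5, 3, 6], [326, 234, 1, 1, 1], [305, 237, 1, 1, 1], [326, 237, 3, 5, 6], [347, 237, 1
[... 294 characters left out ...]
1, 1, 1]]
0.07429014418416884 1432
((496.30078125, -48.93536376953125), (213.41416931152344, 320.3377990722656), 9.19047737121582)
[[ 365.38177   92.13446]
 [ 416.54523 -224.0911 ]
 [ 627.2198  -190.00519]
 [ 576.05634  126.22037]]
deck z 0.06040152729945203 bench z -0.0005254506071926679
[364. 195.] 2956 0.058 [ 503. -124.] [256. 467.] 9.4
[361. 206.] 2664 0.0573 [ 482. -149.] [135. 271.] 79.1
[313. 194.] 301 0.0645 [543. -42.] [73. 23.] 1.6
[272. 199.] 33 0.0967 [530.  50.] [14. 24.] 48.7
[219. 213.] 368 0.0182 [451.  77.] [320.  61.] 62.4
[324. 234.] 309 0.0646 [424. -67.] [123.  24.] 2.3
[285. 242.] 316 0.0648 [404.   4.] [139.  51.] 35.3
[232. 255.] 269 0.0046 [407. 157.] [71. 22.] 79.2
```

View pics/z0.png

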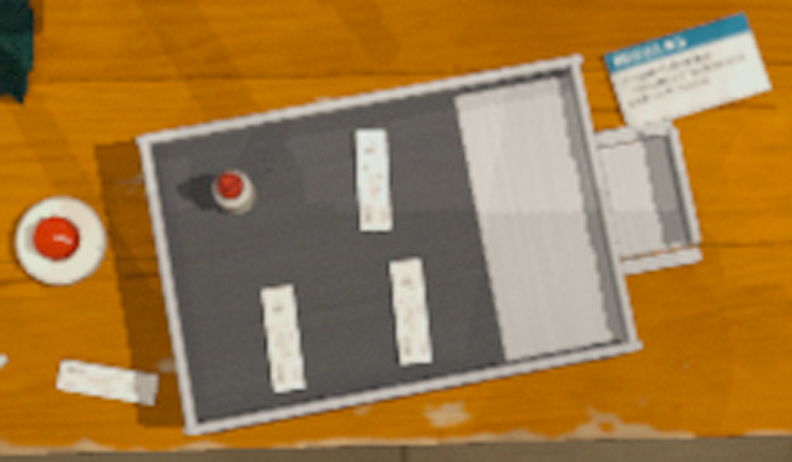

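```bash
cat >> h.py <<'E'
TH=np.radians(9.19); R2=np.array([[np.cos(TH),-np.sin(TH)],[np.sin(TH),np.cos(TH)]]); O=np.array([.4968,-.0519])
def st(p): 
    q=np.array(p,float).copy(); q[...,:2]=(q[...,:2]-O)@R2; return q*1000
def tool():
    o=manip.get_obs(); w,x,y,z=o['tool_rot']; ya=np.degrees(np.arctan2(1-2*(x*x+z*z),2*(x*y-w*z)))
    return st(o['eef_pos']).round(1).tolist(),round(ya-9.19,2)
def go(x,y,ztip):  # shift in cm along present tool axes
    from scipy.spatial.transform import Rotation as Ro
    o=manip.get_obs(); w,a,b,c=o['tool_rot']
    t=np.r_[O+R2@(np.array([x,y])/1000),ztip/1000+.025]
    return (Ro.from_quat([a,b,c,w]).inv().apply(t-o['eef_pos'])*100).round(2).tolist()
E
python3 - <<'E'
from h import *
p,m=fit(); s=st(p); im=cv2.imread('pics/top0.png').astype(int)
# gate/deck boundary along a row of station x, tab, pouch
reg=np.zeros(m.shape,bool); reg[150:240,380:440]=1
def cell(x0,x1,y0,y1): 
    k=(s[...,0]>x0)&(s[...,0]<x1)&(s[...,1]>y0)&(s[...,1]<y1); return k
for y in range(-320,-140,6):
    k=cell(-35,35,y,y+6); print(y,np.median(s[k][:,2]).round(1),s[k][:,2].max().round(1),im[k].mean(0).round())
for y in range(-75,-50,3):
    k=cell(-90,90,y,y+3); print(y,im[k].mean().round())
for y in(-195,-180): print([(x,np.median(s[cell(x,x+8,y-8,y+8)][:,2]).round(1)) for x in range(-64,64,8)])
hi=(s[...,2]>95)&(s[...,2]<140)&cell(-95,95,0,150);print('bottle',s[hi].mean(0),s[hi].min(0),s[hi].max(0))
def blob(z0,z1,c):
    k=(s[...,2]>z0)&(s[...,2]<z1)&c; r=cv2.minAreaRect(s[k][:,:2].astype(np.float32)); print(np.round(r[0],1),np.round(r[1],1),round(r[2],1))
w=(im.min(-1)>140)
for c in ((313,194),(324,234),(285,242)):
    k=np.zeros(m.shape,bool);k[c[1]-20:c[1]+20,c[0]-9:c[0]+9]=1
    blob(61.5,70,k&w)
k=np.zeros(m.shape,bool);k[140:185,380:436]=1
blob(3,15,k)
print(tool(),go(0,-180,180))
E
```

```text
-320 -0.8 5.5 [  0. 119. 198.]
-314 -0.6 7.7 [  0. 119. 198.]
-308 -0.6 4.4 [  0. 118. 197.]
-302 -1.0 3.7 [  0. 118. 197.]
-296 -1.0 3.9 [  0. 119. 198.]
-290 0.4 4.7 [  0. 119. 198.]
-284 -0.4 5.5 [  0. 120. 200.]
-278 0.1 5.0 [  0. 120. 200.]
-272 -0.3 3.6 [  0. 120. 199.]
-266 -0.7 4.7 [  0. 119. 198.]
-260 -0.8 4.3 [  0. 117. 196.]
-254 -0.0 5.1 [  0. 116. 194.]
-248 -0.1 4.4 [  0. 116. 194.]
-242 -0.4 6.5 [  0. 115. 192.]
-236 -0.3 5.4 [ 19. 117. 187.]
-230 1.2 5.9 [138. 162. 189.]
  return _methods._mean(a, axis=axis, dtype=dtype,
  ret = ret.dtype.type(ret / rcount)
Traceback (most recent call last):
ValueError: zero-size array to reduction operation maximum which has no identity
```

```bash
python3 - 2>/dev/null <<'E'
from h import *
p,m=fit(); s=st(p); im=cv2.imread('pics/top0.png').astype(int)
def cell(x0,x1,y0,y1): 
    return (s[...,0]>x0)&(s[...,0]<x1)&(s[...,1]>y0)&(s[...,1]<y1)
def f(x): return (np.median(x).round(1),x.max().round(1)) if len(x) else None
for y in range(-240,-140,6):
    k=cell(-35,35,y,y+6); print(y,f(s[k][:,2]),k.sum())
print([(y,im[cell(-90,90,y,y+3)].mean().round()) for y in range(-75,-50,3)])
print([(x,f(s[cell(x,x+8,-195,-165)][:,2])) for x in range(-64,64,8)])
hi=(s[...,2]>95)&(s[...,2]<140)&cell(-95,95,0,150);print('bottle',s[hi].mean(0),s[hi].min(0),s[hi].max(0))
def blob(k):
    r=cv2.minAreaRect(s[k][:,:2].astype(np.float32)); print(np.round(r[0],1),np.round(r[1],1),round(r[2],1))
w=(im.min(-1)>140)
for c in ((313,194),(324,234),(285,242)):
    k=np.zeros(m.shape,bool);k[c[1]-20:c[1]+20,c[0]-9:c[0]+9]=1
    blob((s[...,2]>61.5)&(s[...,2]<70)&k&w)
k=np.zeros(m.shape,bool);k[140:185,380:436]=1
blob((im[...,0]>100)&k&(s[...,2]<20))
print(tool(),go(0,-180,180))
E
```

```text
-240 (np.float64(-0.4), np.float64(6.5)) 67
-234 (np.float64(0.1), np.float64(5.9)) 57
-228 (np.float64(3.5), np.float64(3.5)) 1
-222 None 0
-216 (np.float64(82.8), np.float64(86.9)) 17
-210 (np.float64(80.0), np.float64(89.7)) 148
-204 (np.float64(56.9), np.float64(62.7)) 74
-198 (np.float64(57.3), np.float64(61.7)) 73
-192 (np.float64(57.6), np.float64(61.3)) 73
-186 (np.float64(56.8), np.float64(61.8)) 75
-180 (np.float64(57.0), np.float64(63.1)) 80
-174 (np.float64(56.5), np.float64(62.0)) 72
-168 (np.float64(57.2), np.float64(61.6)) 70
-162 (np.float64(57.7), np.float64(62.0)) 56
-156 (np.float64(75.4), np.float64(80.1)) 69
-150 (np.float64(59.0), np.float64(77.7)) 106
-144 (np.float64(57.2), np.float64(62.6)) 76
[(-75, np.float64(193.0)), (-72, np.float64(192.0)), (-69, np.float64(175.0)), (-66, np.float64(109.0)), (-63, np.float64(89.0)), (-60, np.float64(89.0)), (-57, np.float64(89.0)), (-54, np.float64(89.0)), (-51, np.float64(89.0))]
[(-64, (np.float64(-0.5), np.float64(4.0))), (-56, (np.float64(0.9), np.float64(60.2))), (-48, (np.float64(53.9), np.float64(58.1))), (-40, (n
[... 183 characters left out ...]
oat64(56.9), np.float64(61.9))), (0, (np.float64(56.7), np.float64(61.1))), (8, (np.float64(57.3), np.float64(63.1))), (16, (np.float64(56.7), np.float64(60.5))), (24, (np.float64(57.3), np.float64(61.5))), (32, (np.float64(57.0), np.float64(62.0))), (40, (np.float64(53.8), np.float64(57.9))), (48, (np.float64(54.1), np.float64(57.1))), (56, (np.float64(-0.2), np.float64(6.9)))]
bottle [ 50.33315219 100.21183709 109.9165521 ] [40.53927439 89.11105573 95.02113691] [ 64.62396898 113.55465024 130.79591365]
[46.8  2.8] [21.1 71.8] 79.6
[-50.   -6.3] [22.1 72.9] 85.2
[-52.   84.5] [22.7 72.7] 87.0
[  82.8 -236.8] [ 84.6 139.7] 7.4
([-115.6, 636.4, 205.1], np.float64(54.07)) [-57.26, -59.32, 0.08]
```

```bash
python3 -m pendant '[[[-28.6,-29.7,0],0.944],[[-28.6,-29.7,0],0.944],[[-28.6,-29.7,0],0.944],[[-28.6,-29.7,0],0.944],[[-28.6,-29.7,0],0.944],[[-28.6,-29.7,0],0.944],[[-28.6,-29.7,0],0.944],[[-28.6,-29.7,0],0.944],[[-28.6,-29.7,0],0.944],[[-28.6,-29.7,0],0.944],[[-28.6,-29.7,0],0.944],[[-28.6,-29.7,0],0.944]]' 2; python3 -c "
from h import *
print(tool(),go(0,-182,150))"
```

```text
clock: 1.1
eef_pos: [0.4033, 0.1626, 0.2057]
tool_rot: [-0.0, 0.65, 0.76, 0.0]
wrist_force: [-0.1, 0.8, -0.0]
grip_width: 0.222
grasp_force: 0.0
([-58.0, 226.7, 205.7], np.float64(-0.22)) [-40.84, 5.96, 3.07]
```

```bash
python3 -m pendant '[[[-40.8,6,2],0],[[-40.8,6,2],0],[[-40.8,6,2],0],[[-40.8,6,2],0],[[-40.8,6,2],0],[[-40.8,6,2],0],[[-40.8,6,2],0],[[-40.8,6,2],0],[[-40.8,6,2],0],[[-40.8,6,2],0],[[-40.8,6,3],0],[[-40.8,6,3],0]]'; python3 -c "
from h import *
print(tool(),go(0,-182,65))
im,d=snap('top','t1'); im,d=snap('side','s1'); cv2.imwrite('pics/s1c.png',cv2.resize(im[120:320,220:440,::-1],None,fx=3,fy=3))"
```

```text
clock: 2.1
eef_pos: [0.5268, -0.2297, 0.1736]
tool_rot: [-0.001, 0.649, 0.761, -0.001]
wrist_force: [0.6, 1.6, -0.1]
grip_width: 0.213
grasp_force: 0.0
([1.2, -180.3, 173.6], np.float64(-0.12)) [-0.17, -0.1, 8.36]
```

View pics/s1c.png

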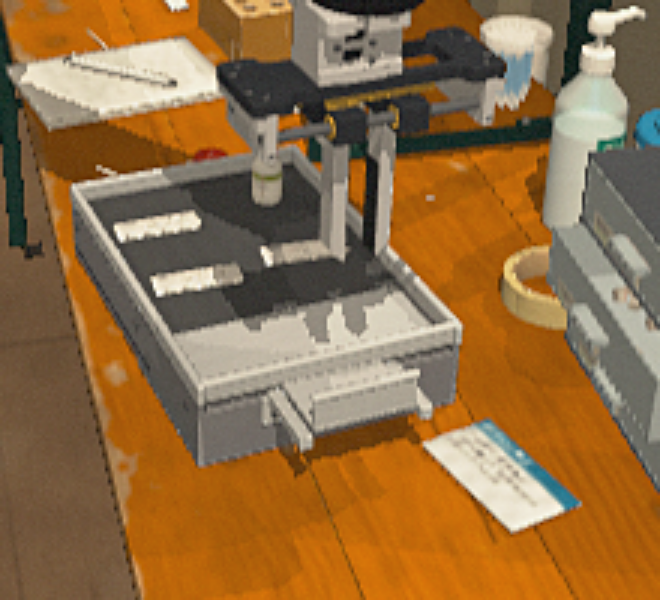

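Fingers hang above the gap between end rim and tab. Now descend, then push the gate open.

```bash
python3 -m pendant '[[[-0.2,0,3],0],[[-0.2,0,6],0],[[-0.2,0,8.3],0],[[-0.2,0,8.3],0]]' && python3 -m pendant '[[[-1,0,0],0],[[-2,0,0],0],[[-3,0,0],0],[[-4,0,0],0],[[-5,0,0],0],[[-6,0,0],0],[[-7,0,0],0],[[-8,0,0],0],[[-8.6,0,0],0],[[-9.1,0,0],0],[[-9.5,0,0],0],[[-9.5,0,0],0]]'; python3 -c "
from h import *
print(tool())"
```

```text
clock: 2.53
eef_pos: [0.5262, -0.228, 0.0895]
tool_rot: [-0.002, 0.647, 0.762, -0.001]
wrist_force: [-0.6, 0.0, -1.2]
grip_width: 0.212
grasp_force: 0.0
clock: 3.53
eef_pos: [0.5426, -0.3255, 0.0926]
tool_rot: [0.0, 0.649, 0.761, -0.0]
wrist_force: [0.4, -0.2, 0.3]
grip_width: 0.213
grasp_force: 0.0
([1.5, -277.4, 92.6], np.float64(-0.05))
```

```bash
python3 -m pendant '[[[-0.2,0,0],0],[[-0.4,0,0],0],[[-0.4,0,0],0]]'; python3 -c "
from h import *
print(tool())
im,d=snap('top','t2'); p=world('top',d);s=st(p)
for y in range(-300,-264,3):
    k=(abs(s[...,0]+30)<8)&(abs(s[...,1]-y-1.5)<1.5)&(s[...,2]>70)&(s[...,2]<90); print(y,k.sum(),end='; ')
cv2.imwrite('pics/t2c.png',cv2.resize(im[140:280,230:450,::-1],None,fx=3.3,fy=3.3))"
```

```text
clock: 3.78
eef_pos: [0.5434, -0.3288, 0.0928]
tool_rot: [0.0, 0.648, 0.761, -0.0]
wrist_force: [-0.1, 0.1, 1.0]
grip_width: 0.211
grasp_force: 0.0
([1.8, -280.8, 92.8], np.float64(-0.01))
-300 0; -297 0; -294 0; -291 0; -288 0; -285 0; -282 0; -279 0; -276 0; -273 0; -270 0; -267 0;
```

View pics/t2c.png

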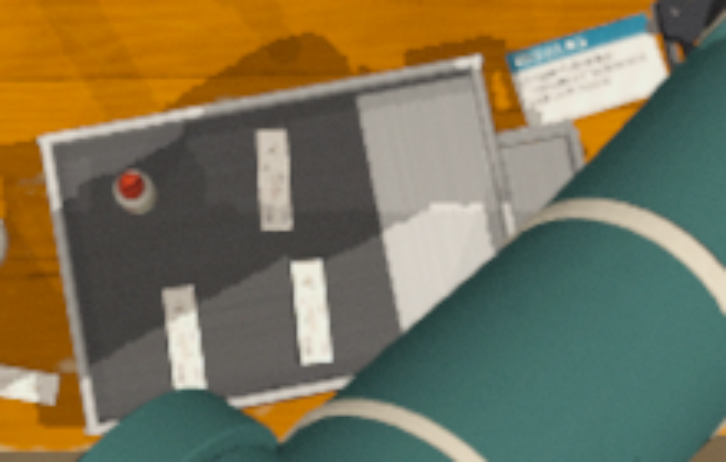

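```bash
python3 -c "
from h import *
d=np.load('pics/t2.npy');s=st(world('top',d))
for y in range(-145,-65,10):
    k=(abs(s[...,0]-50)<20)&(abs(s[...,1]-y)<5)&(s[...,2]<70); print(y,np.median(s[k][:,2]).round(1),end='; ')
k=(abs(s[...,0]-35)<10)&(abs(s[...,1]+200)<30); print(s[k][::4].round())
im,d=snap('side','s2'); cv2.imwrite('pics/s2c.png',cv2.resize(im[120:320,220:440,::-1],None,fx=3,fy=3))"
```

```text
-145 57.3; -135 57.8; -125 57.2; -115 57.5; -105 57.3; -95 57.3; -85 57.8; -75 57.8; [[  31. -230.  504.]
 [  28. -228.  504.]
 [  27. -224.  506.]
 [  43. -228.  441.]
 [  26. -222.  506.]
 [  41. -227.  446.]
 [  37. -229.  457.]
 [  38. -227.  449.]
 [  35. -230.  458.]
 [  37. -225.  447.]
 [  34. -229.  456.]
 [  37. -223.  442.]
 [  33. -225.  455.]
 [  39. -223.  432.]
 [  33. -223.  451.]
 [  29. -226.  463.]
 [  34. -223.  442.]
 [  31. -226.  450.]
 [  34. -221.  437.]
 [  30. -222.  452.]
 [  33. -219.  435.]
 [  30. -222.  447.]
 [  31. -218.  437.]
 [  28. -222.  447.]
 [  29. -218.  438.]
 [  25. -220.  452.]
 [  27. -218.  440.]
 [  27. -217.  436.]
 [  26. -216.  436.]
 [  26. -216.  423.]
 [  40. -212.   81.]
 [  43. -205.   56.]
 [  38. -209.   83.]
 [  44. -190.   55.]
 [  43. -201.   51.]
 [  38. -206.   68.]
 [  45. -174.   54.]
 [  43. -183.   54.]
 [  42. -193.   50.]
 [  38. -201.   60.]
 [  33. -205.   83.]
 [  43. -171.   55.]
 [  42. -181.   49.]
 [  38. -192.   56.]
 [  37. -201.   56.]
 [  31. -205.   80.]
 [  39. -172.   57.]
 [  38. -182.   56.]
 [  36. -191.   55.]
 [  34. -200.   59.]
 [  30. -206.   73.]
 [  37. -172.   58.]
 [  35. -181.   57.]
 [  33. -190.   58.]
 [  32. -199.   59.]
 [  28. -206.   70.]
 [  34. -171.   59.]
 [  33. -180.   58.]
 [  31. -189.   59.]
 [  29. -199.   60.]
 [  26. -206.   68.]
 [  31. -175.   60.]
 [  30. -185.   56.]
 [  28. -194.   59.]
 [  26. -203.   57.]
 [  29. -172.   59.]
 [  28. -182.   58.]
 [  25. -190.   62.]
 [  27. -175.   54.]]
```

View pics/s2c.png

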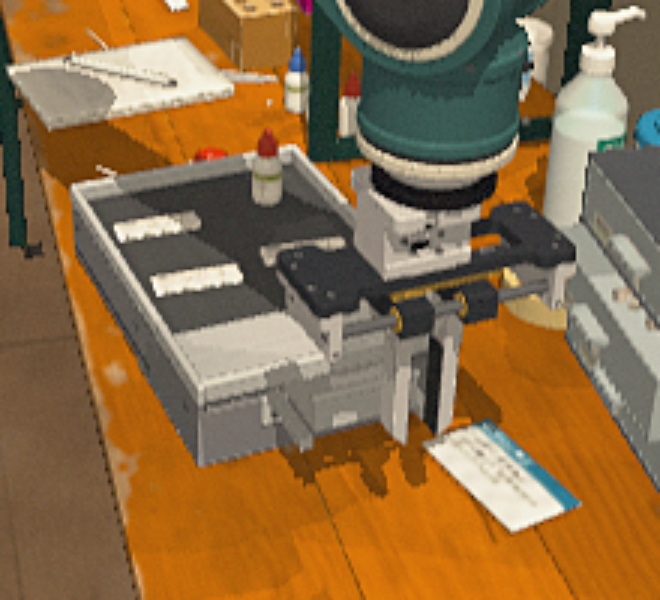

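```bash
python3 -c "
from h import *
print(manip.tip_extent)
c=manip.get_calibration('side');K=np.array(c['K']);T=np.linalg.inv(c['pose'])
def pr(x,y,z):
    w=np.r_[O+R2@(np.array([x,y])/1000),z/1000,1];q=K@(T@w)[:3];q=q/q[2];return ((q[:2]-[220,120])*3).round()
for z in (60,68,80,100): print(z,pr(-17,-281,z),pr(17,-281,z))
print('tab',pr(-40,-207,85.5),pr(40,-207,85.5),pr(-40,-207,57))
d=np.load('pics/s2.npy');s=st(world('side',d))
for (u,v) in ((400,435),(400,415),(435,425),(440,400),(400,390)):
    print(u,v,s[120+v//3,220+u//3].round())
"
```

```text
0.025
60 [383. 476.] [428. 464.]
68 [383. 466.] [429. 454.]
80 [384. 452.] [430. 440.]
100 [385. 428.] [432. 416.]
tab [307. 391.] [410. 366.] [306. 424.]
400 435 [ -12. -291.  100.]
400 415 [ -14. -292.  118.]
435 425 [  14. -290.  101.]
440 400 [  15. -291.  121.]
400 390 [ -13. -288.  134.]
```

```bash
python3 -c "
from h import *
o=manip.get_obs();print(o['clock'],o['eef_pos'],o['joint_pos'].round(3) if hasattr(o['joint_pos'],'round') else o['joint_pos'])
for f,yy,ez in(('s1',-180,173.6),('s2',-281,92.8)):
    s=st(world('side',np.load(f'pics/{f}.npy')))
    for x in(-16,16):
        k=(abs(s[...,0]-x)<8)&(abs(s[...,1]-yy+8)<8)&(s[...,2]>ez-45)&(s[...,2]<ez+80)
        q=s[k]; print(f,x,len(q),np.percentile(q[:,2],[0,2,10,50]).round(1),'rel eef',np.percentile(q[:,2],2)-ez, q[:,0].min().round(),q[:,0].max().round(),np.median(q[:,1]).round())
"
```

```text
3.8833 [ 0.54338072 -0.32859331  0.09272545] [ 0.094  0.619  0.56   1.695 -0.391  0.941  0.965]
s1 -16 213 [175.4 180.2 188.4 219.5] rel eef 6.624158194203403 -20.0 -8.0 -189.0
s1 16 222 [174.  178.  184.5 215.3] rel eef 4.4406013197778975 12.0 24.0 -188.0
s2 -16 226 [ 95.7  99.8 106.9 137.1] rel eef 7.016056657502872 -20.0 -8.0 -291.0
s2 16 238 [ 93.8  95.6 103.  135.1] rel eef 2.819038028370585 12.0 24.0 -290.0
```

The picture shows the fingertips riding about 8 mm above the tab. The tips are at roughly the reported TCP height, about 25 mm higher than stated, so the gate is untouched and still shut. I'll correct for that and go back.

```bash
sed -i 's|ztip/1000+.025|ztip/1000-.001|' h.py; python3 -m pendant '[[[0,0,-1.5],0],[[4,0,-1.5],0],[[8,0,-1.5],0],[[9.9,0,-1.5],0],[[9.9,0,-1.5],0],[[9.9,0,0],0],[[9.9,0,1.5],0],[[9.9,0,2.2],0],[[9.9,0,2.6],0],[[9.9,0,2.6],0]]'; python3 -c "
from h import *
print(tool())
im,d=snap('side','s3');s=st(world('side',d))
print(go(0,-181,66))
cv2.imwrite('pics/s3c.png',cv2.resize(im[190:290,270:380,::-1],None,fx=5,fy=5))"
```

```text
clock: 4.72
eef_pos: [0.5272, -0.2312, 0.0662]
tool_rot: [-0.0, 0.648, 0.761, -0.0]
wrist_force: [-0.5, -0.5, 1.3]
grip_width: 0.218
grasp_force: 0.0
([1.4, -181.9, 66.2], np.float64(-0.04))
[0.11, -0.17, 0.18]
```

View pics/s3c.png

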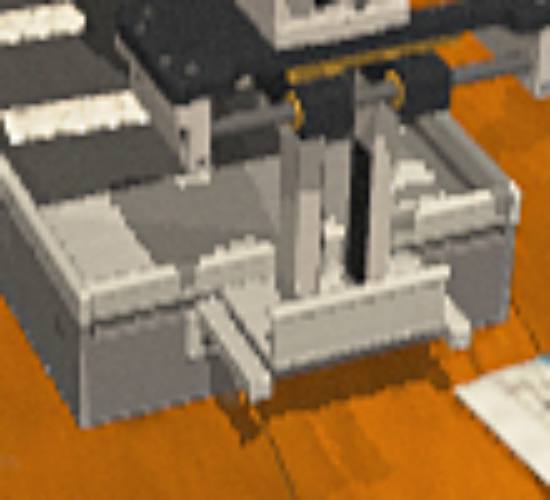

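The fingertips are now behind the tab (tips hidden at about (295,295)). Push.

```bash
python3 -m pendant '[[[-1,0,0],0],[[-2,0,0],0],[[-3,0,0],0],[[-4,0,0],0],[[-5,0,0],0],[[-6,0,0],0],[[-7,0,0],0],[[-8,0,0],0],[[-8.6,0,0],0],[[-9.1,0,0],0],[[-9.5,0,0],0],[[-9.5,0,0],0]]'; python3 -c "
from h import *
print(tool())
im,d=snap('top','t3');s=st(world('top',d))
k=(abs(s[...,0]-50)<20)&(abs(s[...,1]+105)<30); print(np.median(s[k][:,2]))
im,d=snap('side','s4');s=st(world('side',d))
k=(abs(s[...,0])<38)&(s[...,1]<-200)&(s[...,1]>-300)&(s[...,2]>70)&(s[...,2]<84); print(np.percentile(s[k][:,1],[1,10,50,90]))
"
```

```text
clock: 5.77
eef_pos: [0.5423, -0.3236, 0.0664]
tool_rot: [-0.002, 0.648, 0.762, 0.001]
wrist_force: [-2.9, 9.5, 5.6]
grip_width: 0.21
grasp_force: 5.2
([1.5, -275.5, 66.4], np.float64(0.0))
3.6102265785016296
[-294.0046511  -292.99097468 -291.24178967 -282.55729356]
```

```bash
python3 -m pendant '[[[-0.2,0,0],0],[[-0.4,0,0],0],[[-0.4,0,0],0]]'; python3 -c "
from h import *
print(tool())"
```

```text
clock: 6.12
eef_pos: [0.5424, -0.324, 0.0661]
tool_rot: [-0.004, 0.647, 0.762, 0.002]
wrist_force: [-12.4, 29.8, 21.9]
grip_width: 0.212
grasp_force: 16.1
([1.6, -275.9, 66.1], np.float64(0.11))
```

Gate is at its stop: well floor seen at 3.6 mm, tab at −289. Back off, lift and go behind used_a.

```bash
python3 -m pendant '[[[1.5,0,0],0],[[1.5,0,-3],0],[[5,-1,-4],0],[[9,-2,-4],0],[[13,-3,-4],0],[[17,-4,-4],0],[[21,-5,-4],0],[[25,-5.2,-4],0],[[29,-5.2,-4],0],[[30.7,-5.2,-4],0],[[30.7,-5.2,-4],0],[[30.7,-5.2,-4],0]]'; python3 -c "
from h import *
print(tool(),go(-50,24,63))
"
```

```text
clock: 7.12
eef_pos: [0.4431, -0.0335, 0.1068]
tool_rot: [0.0, 0.648, 0.762, 0.0]
wrist_force: [-1.0, -0.8, 1.3]
grip_width: 0.21
grasp_force: 0.0
([-50.0, 26.8, 106.8], np.float64(0.1)) [-0.28, 0.0, 4.48]
```

```bash
python3 -m pendant '[[[0,0,2],0],[[0,0,3.6],0],[[0,0,4.2],0],[[0,0,4.4],0],[[0,0,4.4],0]]';python3 -m pendant '[[[0,0,0.1],0],[[0,0,0.2],0],[[0,0,0.2],0]]'; python3 -m pendant '[[[0,0,0.1],0],[[0,0,0.2],0],[[0,0,0.2],0]]'; python3 -c "
from h import *
print(tool())
im,d=snap('side','s5');s=st(world('side',d))
for x in(-66,-34):
        k=(abs(s[...,0]-x)<8)&(abs(s[...,1]-18)<8)&(s[...,2]>40)&(s[...,2]<150)
        q=s[k]; print(len(q),np.percentile(q[:,2],[0,2,10,50]).round(1),np.median(q[:,1]).round())
"
```

```text
clock: 7.53
eef_pos: [0.4431, -0.035, 0.0626]
tool_rot: [-0.0, 0.649, 0.761, -0.0]
wrist_force: [-0.5, -0.1, 0.4]
grip_width: 0.212
grasp_force: 0.0
clock: 7.78
eef_pos: [0.4434, -0.034, 0.061]
tool_rot: [0.0, 0.648, 0.761, 0.0]
wrist_force: [0.8, -0.5, 0.4]
grip_width: 0.208
grasp_force: 0.0
clock: 8.03
eef_pos: [0.4435, -0.034, 0.0601]
tool_rot: [-0.0, 0.648, 0.761, 0.001]
wrist_force: [-14.0, 0.6, 46.5]
grip_width: 0.215
grasp_force: 23.3
([-49.7, 26.2, 60.1], np.float64(-0.04))
189 [ 58.5  60.2  67.1 104.3] 16.0
204 [ 57.6  60.   64.5 104.5] 17.0
```

Deck contact at TCP z 60 mm, so tips are at TCP height. Raise 3.5 mm and sweep used_a.

```bash
python3 -m pendant '[[[0,0,-0.35],0],[[-0.8,0,-0.35],0],[[-1.6,0,-0.35],0],[[-2.4,0,-0.35],0],[[-3.2,0,-0.35],0],[[-4,0,-0.35],0],[[-4.8,0,-0.35],0],[[-5.6,0,-0.35],0],[[-6.4,0,-0.35],0],[[-7.2,0,-0.35],0],[[-8,0,-0.35],0],[[-8,0,-0.35],0]]'; python3 -c "
from h import *
print(tool())
im,d=snap('side','s6');cv2.imwrite('pics/s6c.png',cv2.resize(im[170:280,230:390,::-1],None,fx=4,fy=4))
"
```

```text
clock: 9.08
eef_pos: [0.456, -0.1146, 0.0623]
tool_rot: [0.0, 0.649, 0.761, -0.0]
wrist_force: [-0.9, 0.2, 0.2]
grip_width: 0.214
grasp_force: 0.0
([-50.3, -55.4, 62.3], np.float64(-0.11))
```

View pics/s6c.png

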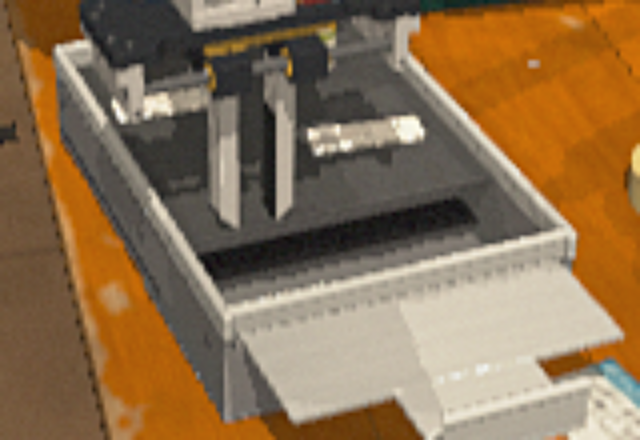

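used_a has dropped off the edge. Finish that stroke slightly past the edge, lift, and go behind used_b.

```bash
python3 -m pendant '[[[-1.2,0,0],0],[[-2.5,0,0],0],[[-2.5,0,-2],0],[[-2.5,0,-4],0],[[1,2,-4],0],[[4,5,-4],0],[[7,8,-4],0],[[9.3,9.7,-4],0],[[9.3,9.7,-4],0],[[9.3,9.7,-2],0],[[9.3,9.7,-0.3],0],[[9.3,9.7,0],0]]';python3 -c "
from h import *
print(tool(),go(47,37,63))
"
```

```text
clock: 10.13
eef_pos: [0.5356, -0.0049, 0.0603]
tool_rot: [-0.001, 0.648, 0.762, -0.001]
wrist_force: [-12.4, 5.3, 29.2]
grip_width: 0.21
grasp_force: 14.7
([45.8, 40.2, 60.3], np.float64(0.04)) [-0.32, 0.12, -0.17]
```

```bash
python3 -m pendant '[[[0,0,-0.2],0],[[-0.8,0.1,-0.2],0],[[-1.6,0.1,-0.2],0],[[-2.4,0.1,-0.2],0],[[-3.2,0.1,-0.2],0],[[-4,0.1,-0.2],0],[[-4.8,0.1,-0.2],0],[[-5.6,0.1,-0.2],0],[[-6.4,0.1,-0.2],0],[[-7.2,0.1,-0.2],0],[[-8,0.1,-0.2],0],[[-8.8,0.1,-0.2],0]]'; python3 -m pendant '[[[-0.8,0,0],0],[[-1.6,0,0],0],[[-2.4,0,0],0],[[-3.2,0,0],0],[[-3.2,0,0],0],[[-3.2,0,-2],0],[[-3.2,0,-4],0],[[0,-4,-5],0],[[3,-7,-5],0],[[6,-9,-5],0],[[9,-9.7,-5],0],[[12,-10.2,-5],0]]';python3 -c "
from h import *
print(tool(),go(-57,117,63))
im,d=snap('top','t4');cv2.imwrite('pics/t4c.png',cv2.resize(im[140:280,230:430,::-1],None,fx=3,fy=3))
im,d=snap('side','s7');
"
```

```text
clock: 11.13
eef_pos: [0.5519, -0.0932, 0.0642]
tool_rot: [0.0, 0.648, 0.761, -0.0]
wrist_force: [-0.9, -0.4, -0.2]
grip_width: 0.212
grasp_force: 0.2
clock: 12.13
eef_pos: [0.4298, 0.0114, 0.1143]
tool_rot: [-0.0, 0.648, 0.761, 0.0]
wrist_force: [2.0, 0.9, 0.2]
grip_width: 0.21
grasp_force: 0.0
([-56.1, 73.2, 114.3], np.float64(-0.02)) [4.38, -0.1, 5.23]
```

View pics/t4c.png

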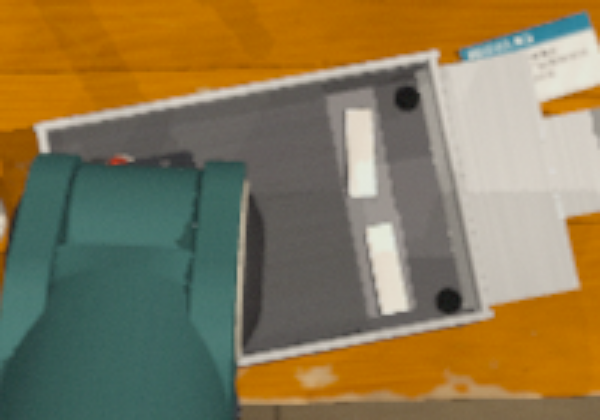

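used_a (388,268) and used_b (360,152) lie in the well. Now used_c.

```bash
python3 -m pendant '[[[2.5,0.2,0],0],[[4.4,0.2,0],0],[[4.4,0.2,0],0],[[4.4,0.2,1],0],[[4.4,0.2,3],0],[[4.4,0.2,4.5],0],[[4.4,0.2,5.0],0],[[4.4,0.2,5.1],0],[[4.4,0.2,5.1],0]]';python3 -c "
from h import *
print(tool(),go(-53,117,63))
"
```

```text
clock: 12.98
eef_pos: [0.427, 0.0527, 0.0631]
tool_rot: [0.0, 0.649, 0.761, -0.0]
wrist_force: [0.3, 0.8, -0.7]
grip_width: 0.215
grasp_force: 0.0
([-52.2, 114.4, 63.1], np.float64(-0.09)) [0.26, -0.08, 0.11]
```

```bash
python3 -m pendant '[[[0,0,0.1],0],[[-0.8,0,0.1],0],[[-1.6,0,0.1],0],[[-2.4,0,0.1],0],[[-3.2,0,0.1],0],[[-4,0,0.1],0],[[-4.8,0,0.1],0],[[-5.6,0,0.1],0],[[-6.4,0,0.1],0],[[-7.2,0,0.1],0],[[-8,0,0.1],0],[[-8.8,0,0.1],0]]'; python3 -m pendant '[[[-0.8,0,0],0],[[-1.6,0,0],0],[[-2.4,0,0],0],[[-3.2,0,0],0],[[-4,0,0],0],[[-4.8,0,0],0],[[-5.6,0,0],0],[[-6.4,0,0],0],[[-7.2,0,0],0],[[-8,0,0],0],[[-8.8,0,0],0],[[-8.8,0,0],0]]';python3 -c "
from h import *
print(tool())
im,d=snap('side','s8')"
```

```text
clock: 13.98
eef_pos: [0.4411, -0.0341, 0.0622]
tool_rot: [0.0, 0.648, 0.761, -0.0]
wrist_force: [-0.3, 0.6, -0.7]
grip_width: 0.214
grasp_force: 0.2
clock: 14.98
eef_pos: [0.4551, -0.1219, 0.0623]
tool_rot: [0.0, 0.649, 0.761, -0.0]
wrist_force: [0.4, -0.3, -0.1]
grip_width: 0.213
grasp_force: 0.0
([-52.3, -62.4, 62.3], np.float64(-0.11))
```

```bash
python3 -m pendant '[[[-1,0,0],0],[[-2,0,0],0],[[-2,0,0],0],[[-2,0,-3],0],[[-2,0,-5],0],[[2,0,-6],0],[[6,0,-6],0],[[10,0,-6],0],[[13,0,-6],0],[[13,0,-6],0]]';python3 -c "
from h import *
print(tool())
im,d=snap('top','t5');s=st(world('top',d));a=im[140:280,290:430,::-1]
im2,d2=snap('side','s9');b=im2[170:280,240:390,::-1]
A=cv2.resize(a,(400,400));B=cv2.resize(b,(400,400));cv2.imwrite('pics/m5.png',np.hstack([A,B]))
k=(abs(s[...,0])<97)&(s[...,1]<-69)&(s[...,1]>-142)
q=s[k];print(np.percentile(q[:,2],[1,10,50,90,95,99,100]).round(1))
w=k&(im.min(-1)>150)
n,l,stt,ce=cv2.connectedComponentsWithStats(w.astype(np.uint8))
for i in range(1,n):
  if stt[i,4]>20:
    q=s[l==i];r=cv2.minAreaRect(q[:,:2].astype(np.float32));print(ce[i].round(),np.percentile(q[:,2],[5,50,95]).round(1),np.round(r[0]),np.round(r[1]),round(r[2]))
"
```

```text
clock: 15.87
eef_pos: [0.4334, 0.0134, 0.1222]
tool_rot: [-0.001, 0.646, 0.763, 0.0]
wrist_force: [-0.1, 0.0, 0.3]
grip_width: 0.214
grasp_force: 0.0
([-52.2, 74.6, 122.2], np.float64(0.34))
[-1.4  1.2  5.1 13.  15.9 58.4 62.2]
[350. 190.] [ 2.6  8.6 12.4] [ 48. -90.] [24. 74.] 81
[358. 229.] [ 3.1 12.2 16.9] [-50. -92.] [31. 76.] 90
```

View pics/m5.png

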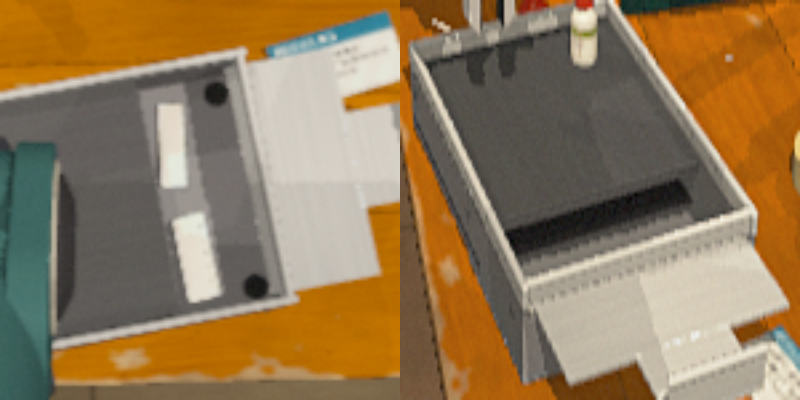

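Deck is clear, the bottle stands, and all three cassettes are flat on the well floor (used_c on top of used_a, ≤17 mm high). Now to the far side of the tab.

```bash
python3 -m pendant '[[[-4,0.5,0],0],[[-8,1,0],0],[[-12,2,0],0],[[-16,3,0],0],[[-20,4,0],0],[[-24,5,0],0],[[-28,5.2,0],0],[[-32,5.2,0],0],[[-36,5.2,0],0],[[-39,5.2,0],0],[[-39,5.2,0],0],[[-39,5.2,0],0]]' && python3 -m pendant '[[[0,0,2],0],[[0,0,4],0],[[0,0,5.4],0],[[0,0,5.4],0]]'; python3 -c "
from h import *
print(tool())"
```

```text
clock: 16.97
eef_pos: [0.5459, -0.372, 0.1216]
tool_rot: [-0.0, 0.65, 0.76, -0.001]
wrist_force: [1.1, 1.0, -0.4]
grip_width: 0.208
grasp_force: 0.0
clock: 17.3
eef_pos: [0.5464, -0.3671, 0.0654]
tool_rot: [-0.002, 0.648, 0.762, -0.0]
wrist_force: [-0.7, 0.2, -0.3]
grip_width: 0.213
grasp_force: 0.0
([-1.4, -319.1, 65.4], np.float64(0.01))
```

```bash
python3 -m pendant '[[[1,0.1,0],0],[[2,0.1,0],0],[[3,0.1,0],0],[[4,0.1,0],0],[[5,0.1,0],0],[[6,0.1,0],0],[[7,0.1,0],0],[[7.8,0.1,0],0],[[8.5,0.1,0],0],[[9,0.1,0],0],[[9.4,0.1,0],0],[[9.7,0.1,0],0]]';python3 -m pendant '[[[0.1,0,0],0],[[0.2,0,0],0],[[0.3,0,0],0],[[0.3,0,0],0]]'; python3 -c "
from h import *
print(tool())"
```

```text
clock: 18.3
eef_pos: [0.5334, -0.2722, 0.0682]
tool_rot: [0.0, 0.648, 0.761, 0.0]
wrist_force: [2.4, -1.6, 0.6]
grip_width: 0.214
grasp_force: 1.4
clock: 18.63
eef_pos: [0.5329, -0.27, 0.0682]
tool_rot: [0.0, 0.648, 0.761, -0.0]
wrist_force: [2.7, -2.7, 1.7]
grip_width: 0.212
grasp_force: 1.9
([0.8, -221.1, 68.2], np.float64(-0.04))
```

Only sliding friction so far; push on until the stop is felt.

```bash
python3 -m pendant '[[[0.2,0,0],0],[[0.3,0,0],0],[[0.3,0,0],0]]'; python3 -m pendant '[[[0.2,0,0],0],[[0.3,0,0],0],[[0.3,0,0],0]]'; python3 -c "
from h import *
print(tool())"
```

```text
clock: 18.88
eef_pos: [0.5328, -0.2697, 0.0685]
tool_rot: [0.002, 0.649, 0.761, -0.001]
wrist_force: [9.3, -17.8, -9.8]
grip_width: 0.212
grasp_force: 9.6
clock: 19.13
eef_pos: [0.5327, -0.2695, 0.0687]
tool_rot: [0.004, 0.65, 0.76, -0.002]
wrist_force: [15.3, -33.6, -19.1]
grip_width: 0.211
grasp_force: 17.4
([0.7, -220.5, 68.7], np.float64(-0.21))
```

Stop reached (shut). Back straight off, lift, and check.

```bash
python3 -m pendant '[[[-1,0,0],0],[[-2.5,0,0],0],[[-4,0,0],0],[[-5,0,-2],0],[[-5,0,-5],0],[[-7,0,-9],0],[[-10,0,-12],0],[[-13,0,-13],0],[[-13,0,-13],0],[[-13,0,-13],0]]'; python3 -c "
from h import *
print(tool(),manip.get_obs()['wrist_force'])
im,d=snap('top','t6')
im2,d2=snap('side','s10');b=im2[120:320,220:440,::-1];s=st(world('side',d2))
k=(abs(s[...,0])<38)&(s[...,1]<-190)&(s[...,1]>-300)&(s[...,2]>66)&(s[...,2]<84); print(np.percentile(s[k][:,1],[1,10,50,90]))
s=st(world('top',d));k=(abs(s[...,0])<90)&(abs(s[...,1]+105)<30);print(np.percentile(s[k][:,2],[1,50,99]))
A=cv2.resize(im[140:280,200:400,::-1],(400,280));B=cv2.resize(b,(400,364));C=np.zeros((364,800,3),np.uint8);C[:280,:400]=A;C[:,400:]=B;cv2.imwrite('pics/m6.png',C)"
```

```text
clock: 19.97
eef_pos: [0.5517, -0.3937, 0.1982]
tool_rot: [-0.0, 0.649, 0.761, -0.0]
wrist_force: [-0.7, -0.0, -0.7]
grip_width: 0.217
grasp_force: 0.0
([-0.4, -346.1, 198.2], np.float64(-0.16)) [-0.71722598 -0.04801251 -0.66329197]
[-214.47597959 -213.12709244 -211.12655739 -209.39666584]
[ 52.36989289  57.54582759 656.81675705]
```

View pics/m6.png

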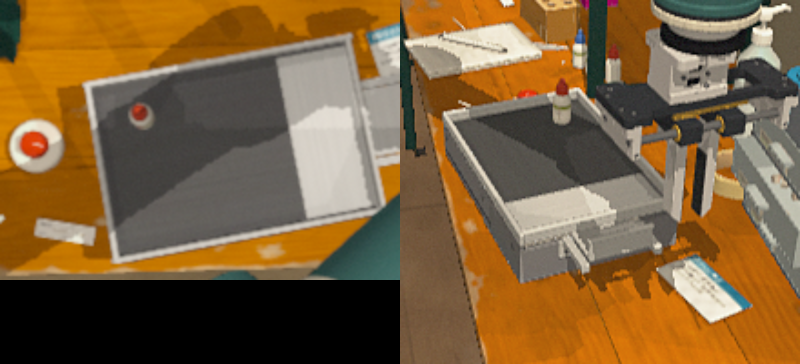

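The gate is shut: its right face is at −211 (80 mm back from open) and the gate covers the well. Deck is clear; bottle, timer, running test and pouch are where they were, and the arm is free.

```bash
python3 -c "
from cell import manip
print(manip.sign_off())"
```

```text
the job is handed in; nothing more can be done
None
```

I pushed the gate fully open, swept all three cassettes flat into the well and pushed the gate shut again; the bottle, timer, running test and pouch look unmoved, and I handed the job in at about 20 s on the robot's clock.

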